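# Scrape the plate clean and hold up the chip tray

### The arm

A 7-joint arm with a two-finger parallel gripper is mounted at the origin on a cart in front of the work surface, level with it; the furniture and walls round the work are solid. World frame = base frame: x ahead of the robot, y to its left, z up, the work surface at z = 0. Lengths are in m, angles in degrees, forces in N, time in s.
With the tool pointing down it reaches from about 0.425 to 1.025 m from the base axis. Payload 9.4 kg.
Tool frame: the origin (TCP) lies at the very end of the fingers, on their centre line; the grasp point (between the pads) lies 19 mm behind it; z points along the fingers, y is the line along which they close (so a half turn about z gives the same grasp; the last joint's range is limited). The gripper opens to 93 mm and grips with 3 to 60 N. Pads are 15 mm wide; open, the fingers measure 128 mm over their backs; the gripper's body (75 mm by 188 mm) begins 65 mm behind the grasp point.
Start: joints at [68.142, 34.337, -0.143, 91.639, 0.103, 54.024, -4.572], TCP at [0.218, -0.692, 0.219] pointing down, gripper open.
Joint ranges: [-147.43, 147.43], [-19.82, 112.94], [-74.19, 73.91], [6.32, 146.72], [-59.91, 239.91], [6.04, 106.73], [-150.56, 150.56]. Speed limits (degrees/s): [127.2, 127.2, 172.46, 172.46, 180, 180, 180].

### API

Orientations are given as a 3x3 rotation matrix whose columns are the frame's x, y, z axes.
In Python, from rig import robot, vision gives the robot as it stands.
- The arm moves only by the tool arm_command, never from a script. Its argument "deltas" is a list of rows, each a list of 5 numbers: the finger opening in mm, from 0 to 93, then the shift along the tool's x, y, z in parts of the range, where 1.0 means 600 mm, then the turn about the tool's z in fractions of the full range, 1 being pi/2 rad. In form: [[claw, tx, ty, tz, roll], ...]. A call has 1 to 20 rows; each row is the pose to reach, as a shift and turn from the pose commanded when the call began, along the tool's axes at that moment; what a row does not reach only later rows make up. A row lasts 1/12 s, in which the tool goes at most 41.7 mm and 7.16 degrees, less where a joint would pass 70% of its speed; a pose out of reach is approached as far as the arm can. No shift or turn number may pass 1 either way. A call with a gripper value outside its range is refused whole. The fingers move at their own pace and stop on an object; the grip force is fixed at half the most. Time passes only in rows, so rows that repeat a pose let the fingers close. It gives the time, the measured TCP pose, the force, the opening and the grip force at its end, in the units of the state.
- robot.get_state(): the state, without advancing time (a new reading comes with each control period).
- vision.snapshot(name): name is "scene" or "top" or "wrist"; returns a dict with "frame" (480x640x3 uint8, red, green, blue), "range_z" (480x640 float32, m along the optical axis (not along the pixel's ray), 0 where there is no reading), "fx", "fy", "cx", "cy" (pixels), "camera_from_world" (4x4, takes a point from world to camera coordinates); the wrist camera has in their place "mount" (4x4, takes a point from camera to tool coordinates, whose origin is the TCP and whose axes are the flange's). Camera axes: x right, y down, z forward; pixel columns grow to the right and rows downward; lengths in m; the calibration is good to about 2 mm. The wrist camera is an equidistant fisheye: a pixel r from the principal point sees the ray r / f radians off the axis. A picture is of the moment at which its call begins: read the wrist's pose just before it.
- robot.hand_in(): hands the job in; it is judged then, once.
Trained networks look in a picture, given as the dict that the camera call returned (one of the last four; its "shot" number tells which), for a name from the list of things; names that differ only in an ending like _2 or _b are one class to them, and where a whole thing is asked for, a point or a joint stands for the part that bears it (a point fixed in the world has none). Each returns a list of dicts, best first, with "conf" (0 to 1); they miss things now and then, are a little off and sometimes report something else, mostly with a low value. They report only what shows in the picture. A call takes as long as a camera call. They do not tell look-alikes from the thing itself.
- vision.silhouettes(label, picture): "pixels" (480x640 bool, what is visible of it) and "pixel" ([column, row] in pixels, amid what is visible of it).
The state is a dict: "time_s": time; "joint_pos": joint angles; "dq": joint speeds; "joint_torque": joint torques, N m; "eef_pos": TCP position; "tcp_rot": TCP orientation; "ft_force": force on the tool from outside, world axes, zero at the start; "moment": the same for the moment, N m; "grip_width": opening from 0.0 (shut) to 1.0 (fully open); "finger_force": force on a finger pad.
Only numpy, scipy, OpenCV 4.12 (cv2) and the standard library are available. Lean on these libraries where they do the work, as an engineer would, in place of code of your own. Each camera call takes 0.05 s, during which the arm holds its last target. There are 200 camera calls.

### The job

Take the wooden scraper block by its rib and with it push all four metal offcuts off the surface plate into the chip tray that stands against the plate; do not touch the offcuts with the fingers. Then stand the scraper upright on the bench again and let go of it, take the tray by its bridge handle and lift it level, with the offcuts in it, to about 15 cm above the bench. Keep it there steady and level for three seconds and finish while still holding it; leave everything else on the bench where it is.

Things in the scene. Friction and masses are not known exactly. Their poses are not given: they have to be found in the camera images.
- plate: Cast-iron surface plate, dark top 150 (own x) x 170 (own y) mm, top face 40 mm above the bench, no rim; fixed to the bench. Origin at the centre of its underside, z up. The tray stands against its -y edge (own y = -85 mm): push the offcuts along its own -y. The offcuts start within 42 mm of the centreline in own x and between -62 and +22 mm in own y.
- tray: Open sheet-steel chip tray, loose, about 0.4 kg: 180 (x) x 130 (y) mm, walls 2 mm thick and 36 mm high (4 mm below the plate's top), bridge handle: uprights at both x ends carry a bar along x over the middle, top 108 mm up. Origin at the centre of the underside, z up. At the start: parallel to the plate, centre at the plate's own y = -153 mm, 3 mm gap.
- tray_grip (a point): Middle of the tray's handle, 98 mm above its underside: wooden grip 100 mm long (tray's x), 16 mm thick (tray's y, the direction to pinch), 20 mm tall.
- scraper: Plain wooden scraper block, loose, about 0.16 kg, standing on the bench: base 120 (x) x 30 (y) x 24 mm with a rubber sole, on it a rib to grip. Origin at the centre of the underside, z up. Either long side pushes. Total height 64 mm.
- scraper_grip (a point): Point in the scraper's rib 48 mm above the sole: the rib is 70 mm long (x), 20 mm thick (y, the direction to pinch), from 24 to 64 mm above the sole.
- chip_a: Aluminium bar offcut 18 x 14 x 10 mm, 15 g, loose on the plate. Origin at the centre of its underside.
- chip_b: Aluminium bar offcut 13 x 13 x 13 mm, 15 g, loose on the plate. Origin at the centre of its underside.
- chip_c: Aluminium angle offcut 18 x 14 x 13 mm, 15 g, loose on the plate. Origin at the centre of its underside.
- chip_d: Aluminium angle offcut 16 x 18 x 12 mm, 15 g, loose on the plate. Origin at the centre of its underside.
- guide_block_a: Steel block with holes 32 x 84 x 25 mm, loose bystander, leave it alone; origin at the centre of its underside
- caliper: Vernier calliper lying flat, 68 x 230 x 12 mm, loose bystander, leave it alone; origin at the centre of its underside
- tape_roll: Roll of tape, 66 mm across, 18 mm high, loose bystander, leave it alone; origin at the centre of its underside
- spanner_13: Combination spanner lying flat, 26 x 182 x 7 mm, loose bystander, leave it alone; origin at the centre of its underside
- bench_brush: Bench brush with wooden handle, 40 x 270 x 44 mm, loose bystander, leave it alone; origin at the centre of its underside
- pliers_blue: Combination pliers lying flat, 43 x 180 x 12 mm, loose bystander, leave it alone; origin at the centre of its underside
Not all that is in view belongs to the job. Of the things like the scraper, leave any that is yellow; of the rest the smaller one is meant.

How it is judged:
By the outcome, as a careful person would: the job done as asked, in the order asked, and still so for the second after the job is handed in, while the arm keeps its last pose, push and grip.
It also fails if it takes over 67 s, if anything falls off the work surface, if the arm or the gripper's body presses on something with over 40 N, if the wrist force passes 120 N, or if a joint passes its speed limit or range.

## Working session

There is one attempt and no reset: what is moved stays moved. The work goes in short steps, Python scripts to look and compute and a tool call to move; the robot and the scene stay as the last step left them, time stands still between calls to the robot, and variables do not carry over. Pictures are saved under pics/ and viewed, at most 10 in all, crops included, and the job is handed in when it is done.

Besides the shell and the picture viewer there is one more tool, called after "Call:" by a JSON object that holds its "fn" and its "kwargs". arm_command: Moves the arm, as the interface text tells. Its arguments: {"type":"object","properties":{"deltas":{"type":"array","items":{"type":"array","items":{"type":"number"}}}},"required":["deltas"]}

```bash
mkdir -p pics; ls
cat > h.py <<'E'
import numpy as np, cv2
from rig import robot, vision
def world(s,px):
    "px Nx2 (col,row) -> world points by depth (fixed cameras)"
    px=np.atleast_2d(px).astype(int); z=s["range_z"][px[:,1],px[:,0]]
    c=np.c_[(px[:,0]-s["cx"])/s["fx"]*z,(px[:,1]-s["cy"])/s["fy"]*z,z,np.ones(len(z))]
    return (np.linalg.inv(s["camera_from_world"])@c.T).T[:,:3]
def cloud(s,m):
    v,u=np.nonzero(m&(s["range_z"]>0)); return world(s,np.c_[u,v])
def save(s,n): cv2.imwrite("pics/"+n,s["frame"][:,:,::-1])
E
python3 - <<'E'
from h import *
np.set_printoptions(precision=4,suppress=True)
st=robot.get_state(); print(st)
for n in ("scene","top"):
    s=vision.snapshot(n); save(s,n+".png"); print(n,np.linalg.inv(s["camera_from_world"])[:3])
    for l in ("plate","tray","scraper","chip_a","chip_c"):
        for d in vision.silhouettes(l,s):
            c=cloud(s,d["pixels"]); print(l,round(d["conf"],2),d["pixel"],d["pixels"].sum(),np.median(c,0),np.percentile(c,98,axis=0)) if len(c) else print(l,d["conf"],d["pixel"])
E
```

```text
pics
{'time_s': 0.0, 'joint_pos': array([68.1423, 34.3856, -0.1467, 91.6802,  0.1035, 54.0233, -4.5709]), 'dq': array([-0.0365,  0.0559, -0.0139,  0.072 ,  0.0926, -0.0145,  0.0165]), 'joint_torque': array([ -0.0004, -76.5068,   1.4974, -25.2346,  -0.0524,   0.0169,
         0.0002]), 'eef_pos': array([ 0.2174, -0.6911,  0.2178]), 'tcp_rot': array([[ 0.9539,  0.3002, -0.0006],
       [ 0.3002, -0.9539,  0.0014],
       [-0.0001, -0.0015, -1.    ]]), 'ft_force': array([-0.1641, -0.4839,  0.1444]), 'moment': array([ 0.0321, -0.0367, -0.0183]), 'finger_force': 0.0, 'grip_width': 0.9976604679888619}
scene [[-0.8     0.4226 -0.426   1.2575]
 [ 0.5998  0.5841 -0.5469  0.7947]
 [ 0.0177 -0.693  -0.7207  1.2445]]
plate 0.94 [436.2, 325.3] 2308 [0.4811 0.3611 0.0393] [0.5556 0.4406 0.0445]
tray 0.95 [395.8, 296.6] 2170 [0.5088 0.2058 0.0057] [0.6033 0.2771 0.1081]
scraper 0.85 [351.7, 249.0] 403 [ 0.5005 -0.0315  0.0261] [ 0.5482 -0.0185  0.0666]
scraper 0.8 [293.5, 251.8] 447 [ 0.6543 -0.1345  0.0262] [ 0.6874 -0.0869  0.0663]
scraper 0.61 [299.4, 165.3] 590 [ 0.37   -0.5138  0.0352] [ 0.439
[... 287 characters left out ...]
7 [186.6, 276.9] 3061 [0.4776 0.3559 0.0394] [0.5525 0.4335 0.0477]
tray 0.74 [247.9, 265.5] 3089 [0.5166 0.1978 0.0035] [0.6023 0.275  0.1093]
scraper 0.79 [369.2, 211.4] 572 [ 0.6413 -0.1427  0.0259] [ 0.6844 -0.0912  0.0703]
scraper 0.58 [518.1, 313.4] 1122 [ 0.3557 -0.5192  0.0368] [ 0.4348 -0.4974  0.0911]
scraper 0.55 [335.1, 271.4] 515 [ 0.4846 -0.0429  0.0271] [ 0.5445 -0.0201  0.0707]
chip_a 0.39 [202.3, 265.6] 31 [0.4967 0.3124 0.0474] [0.5038 0.3202 0.0557]
chip_a 0.36 [209.0, 288.3] 41 [0.4456 0.3001 0.0454] [0.4518 0.3075 0.0561]
chip_c 0.39 [202.3, 265.6] 31 [0.4967 0.3124 0.0474] [0.5038 0.3202 0.0557]
chip_c 0.36 [209.0, 288.3] 41 [0.4456 0.3001 0.0454] [0.4518 0.3075 0.0561]
```

View pics/top.png

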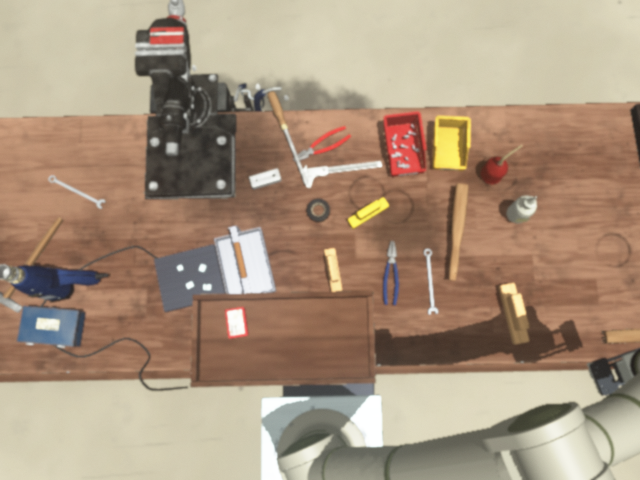

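Run:
```python
from h import *
a=cv2.imread("pics/top.png")[185:345,300:590]; cv2.imwrite("pics/crop1.png",cv2.resize(a,None,fx=2.7,fy=2.7,interpolation=cv2.INTER_CUBIC))
b=cv2.imread("pics/top.png")[210:330,140:310]; cv2.imwrite("pics/crop2.png",cv2.resize(b,None,fx=4.5,fy=4.5,interpolation=cv2.INTER_CUBIC))
np.set_printoptions(precision=4,suppress=True)
def rect(c):
    r=cv2.minAreaRect((c[:,:2]*1000).astype(np.float32)); p=cv2.boxPoints(r)
    e=p[[1,2]]-p[[0,1]]; e=e[np.argmax(np.hypot(*e.T))]; return np.array(r[0]),np.array(r[1]),np.degrees(np.arctan2(e[1],e[0]))
for n in ("scene","top"):
    s=vision.snapshot(n)
    for l,lo,hi in (("plate",.036,.05),("tray",.03,.045),("tray",.1,.12),("tray",-.01,.12),("scraper",.018,.032),("scraper",.055,.08),("scraper",.08,.1)):
        for d in vision.silhouettes(l,s):
            c=cloud(s,d["pixels"]); c=c[(c[:,2]>lo)&(c[:,2]<hi)]
            if len(c)>15: print(n,l,lo,len(c),round(np.median(c[:,2]),4),*rect(c))
```

```text
scene plate 0.036 1938 0.0398 [474.8672 352.1393] [155.6364 170.719 ] -77.02004
scene scraper 0.018 157 0.0237 [ 650.655  -139.8944] [ 32.2651 119.514 ] -60.69203
scene scraper 0.018 149 0.0276 [ 358.5656 -520.4369] [169.3379  44.6173] 9.501392
scene scraper 0.018 132 0.0232 [489.5068 -38.5032] [121.2439  30.1108] 9.013944
scene scraper 0.018 121 0.0281 [477.1436 351.0291] [148.2058 174.9896] -75.977646
scene scraper 0.055 98 0.0616 [ 649.067  -139.6403] [22.5166 68.7093] -55.825096
scene scraper 0.055 89 0.0683 [ 363.0879 -520.4548] [99.1743 28.9484] 8.757094
scene scraper 0.055 98 0.0621 [488.5874 -38.8963] [72.7107 22.6077] 10.152112
scene scraper 0.08 105 0.085 [ 362.8498 -521.9621] [95.7108 33.0499] 10.859467
top plate 0.036 2439 0.0404 [474.1939 347.6233] [151.1066 173.716 ] -76.66191
top tray 0.03 162 0.0361 [508.6564 200.7517] [182.9858 130.4703] 13.0331955
top tray 0.1 376 0.1058 [510.117 200.924] [181.6925  16.9309] 12.914629
top tray -0.01 3050 0.0036 [513.7867 201.6421] [193.3916 131.0547] 13.038499
top scraper 0.018 326 0.0287 [ 358.4828 -526.626 ] [161.0684  44.324 ] 10.135463
top scraper 0.018 230 0.0236 [488.6215 -41.8961] [118.3157  29.8765] 8.570641
top scraper 0.018 220 0.0241 [ 647.9188 -143.5073] [ 31.8485 119.1335] -58.936626
top scraper 0.055 117 0.0714 [ 358.8206 -526.9158] [93.9004 31.3486] 10.530651
top scraper 0.055 186 0.0633 [488.365  -41.7431] [70.0818 19.7624] 8.63332
top scraper 0.055 184 0.0632 [ 648.4452 -143.8685] [21.3452 70.5748] -59.669567
top scraper 0.08 346 0.0858 [ 357.6306 -525.9268] [92.8189 28.0285] 9.571546
```

View pics/crop1.png

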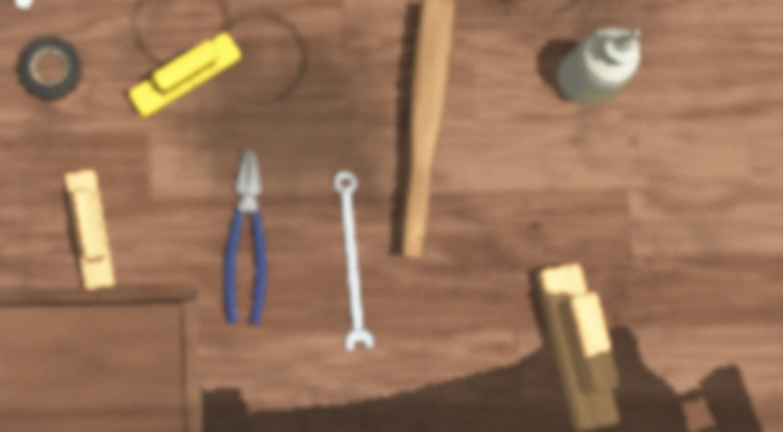

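View pics/crop2.png

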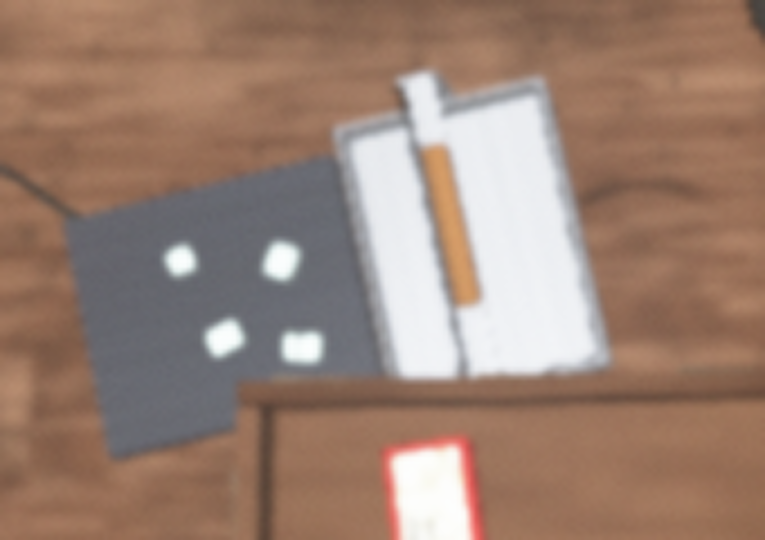

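The candidates in the top view are a small pale block at (335,271), a yellow block at (369,211) and a larger wooden block at (516,314). The yellow one is excluded, and of the other two the smaller (120x30 mm, 64 mm tall) is at (335,271), so that is the one meant. The crops confirm it. Four chips lie at about (180,268), (202,268), (190,285) and (207,287). A wooden box-like shelf at (285,340) hides a corner of the tray, so I'll measure it first.

Run:
```python
from h import *
np.set_printoptions(precision=3,suppress=True)
t=cv2.imread("pics/top.png")
s=vision.snapshot("top")
for p in [(198,300),(200,375),(370,300),(370,378),(285,340),(220,340),(196,340),(285,297),(285,380),(235,322),(40,282),(85,278),(50,325),(180,120),(480,150)]: print(p,world(s,p)[0])
# chips: points above plate top
v,u=np.mgrid[250:300,150:225]; P=world(s,np.c_[u.ravel(),v.ravel()]); f=s["frame"][250:300,150:225].astype(int).min(2)
n,lab,stt,cen=cv2.connectedComponentsWithStats((f>150).astype(np.uint8))
for i in range(1,n):
    m=lab.ravel()==i
    if m.sum()<8: continue
    q=P[m]; print("chip",stt[i,4],cen[i]+[150,250],q.min(0),q.max(0),q.mean(0))
```

```text
(198, 300) [0.373 0.238 0.414]
(200, 375) [0.219 0.237 0.386]
(370, 300) [ 0.364 -0.122  0.421]
(370, 378) [ 0.206 -0.117  0.419]
(285, 340) [0.287 0.059 0.385]
(220, 340) [0.29  0.195 0.392]
(196, 340) [0.29  0.238 0.423]
(285, 297) [0.375 0.055 0.42 ]
(285, 380) [0.206 0.056 0.42 ]
(235, 322) [0.326 0.16  0.41 ]
(40, 282) [0.45  0.685 0.186]
(85, 278) [0.474 0.62  0.076]
(50, 325) [0.353 0.72  0.045]
(180, 120) [0.871 0.35  0.18 ]
(480, 150) [ 0.83  -0.471  0.002]
chip 132 [221.977 261.182] [ 0.238 -0.063 -0.007] [0.556 0.277 1.705] [0.519 0.264 0.026]
chip 42 [179.81  267.357] [0.493 0.365 0.033] [0.513 0.388 0.059] [0.501 0.375 0.047]
chip 62 [202.016 267.645] [0.487 0.302 0.033] [0.511 0.328 0.056] [0.5   0.315 0.044]
chip 58 [189.397 284.586] [0.442 0.336 0.031] [0.465 0.36  0.058] [0.454 0.348 0.046]
chip 65 [206.692 286.877] [0.438 0.289 0.03 ] [0.456 0.317 0.058] [0.447 0.301 0.044]
```

View pics/scene.png

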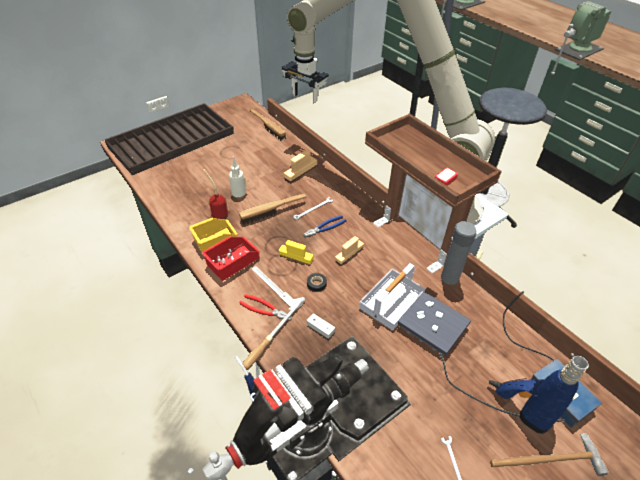

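Measured so far:
- **Plate:** centre (0.4745, 0.350), yaw 13°.
- **Tray:** centre (0.509, 0.201), yaw 13°, which agrees with the 153 mm offset given.
- **Scraper:** centre (0.489, -0.041), yaw about 8.7°, top 63 mm.
- **Shelf:** x 0.20–0.38, y -0.12–0.24, top at 0.42. It stands between the base and the work, so I need to check the forearm clears it.

I'll move above the scraper at a safe height first.

Careful with the scale: shifts go in shares of 600 mm and turns go in shares of pi/2 rad. That gives: -538 mm / 600 = -0.8967, 454 mm / 600 = 0.7567, 0.15 rad / 1.5708 = 0.0955.

Call:
{"fn": "arm_command", "kwargs": {"deltas": [[93,0.7567,-0.8967,0,0.0955],[93,0.7567,-0.8967,0,0.0955],[93,0.7567,-0.8967,0,0.0955],[93,0.7567,-0.8967,0,0.0955],[93,0.7567,-0.8967,0,0.0955],[93,0.7567,-0.8967,0,0.0955],[93,0.7567,-0.8967,0,0.0955],[93,0.7567,-0.8967,0,0.0955],[93,0.7567,-0.8967,0,0.0955],[93,0.7567,-0.8967,0,0.0955],[93,0.7567,-0.8967,0,0.0955],[93,0.7567,-0.8967,0,0.0955],[93,0.7567,-0.8967,0,0.0955],[93,0.7567,-0.8967,0,0.0955],[93,0.7567,-0.8967,0,0.0955],[93,0.7567,-0.8967,0,0.0955],[93,0.7567,-0.8967,0,0.0955],[93,0.7567,-0.8967,0,0.0955],[93,0.7567,-0.8967,0,0.0955],[93,0.7567,-0.8967,0,0.0955]]}}

```text
time_s: 3.12
eef_pos: [0.4888, -0.0425, 0.2186]
tcp_rot: [[0.988, 0.155, -0.0], [0.155, -0.988, -0.0], [-0.001, 0.0, -1.0]]
ft_force: [0.4, -0.9, 1.1]
grip_width: 1.0
finger_force: 0.0
```

Run:
```python
from h import *
np.set_printoptions(precision=4,suppress=True)
st=robot.get_state(); print({k:st[k] for k in ("time_s","joint_pos","eef_pos","tcp_rot","ft_force")})
s=vision.snapshot("scene"); save(s,"s2.png")
P=cloud(s,s["range_z"]>0)
# arm points in column over shelf, above shelf top and below .9
m=(P[:,0]>.15)&(P[:,0]<.5)&(P[:,1]>-.15)&(P[:,1]<.26)&(P[:,2]>.44)
Q=P[m]
for x in np.arange(.15,.5,.02):
    q=Q[(Q[:,0]>=x)&(Q[:,0]<x+.02)]
    if len(q): i=q[:,2].argmin(); print(round(x,2),len(q),q[i],q[:,2].max())
```

```text
{'time_s': 3.1167, 'joint_pos': array([  1.4716,  18.4751,  -4.0722, 121.5702,   2.0418,  40.0447,
       -85.0658]), 'eef_pos': array([ 0.4888, -0.0425,  0.2186]), 'tcp_rot': array([[ 0.988 ,  0.1545, -0.0005],
       [ 0.1545, -0.988 , -0.0004],
       [-0.0005,  0.0004, -1.    ]]), 'ft_force': array([ 0.3815, -0.8858,  1.0686])}
0.15 681 [ 0.1509 -0.0341  0.5651] 0.8056103575447573
0.17 638 [ 0.1714 -0.0318  0.6243] 0.8106512857442263
0.19 566 [ 0.1915 -0.033   0.6812] 0.8155122998679499
0.21 278 [ 0.2102 -0.0276  0.7492] 0.8188551169215512
0.23 2 [ 0.2313 -0.0176  0.8064] 0.8115085029724143
0.25 36 [ 0.265  -0.0145  0.7852] 0.8194351771171118
0.27 100 [ 0.2867 -0.0156  0.7624] 0.8221960285087038
0.29 201 [ 0.3091 -0.018   0.7314] 0.8248694236887272
0.31 320 [ 0.3294 -0.0148  0.7116] 0.8233335919857387
0.33 479 [ 0.3497 -0.014   0.6852] 0.8190635225903357
0.35 471 [ 0.3659 -0.0124  0.6686] 0.7951326653627906
0.37 465 [ 0.3863 -0.0145  0.6346] 0.7712888371609197
0.39 453 [ 0.4094 -0.0094  0.6153] 0.7488183791192007
0.41 480 [ 0.429  -0.0019  0.5599] 0.7226296822793061
0.43 491 [ 0.4481 -0.0007  0.5332] 0.6996877133170288
0.45 457 [ 0.4632 -0.0138  0.4529] 0.6756340315019984
0.47 579 [ 0.4851 -0.0042  0.44  ] 0.6508166873080655
0.49 337 [ 0.493  -0.0037  0.4402] 0.6284432166316289
```

View pics/s2.png

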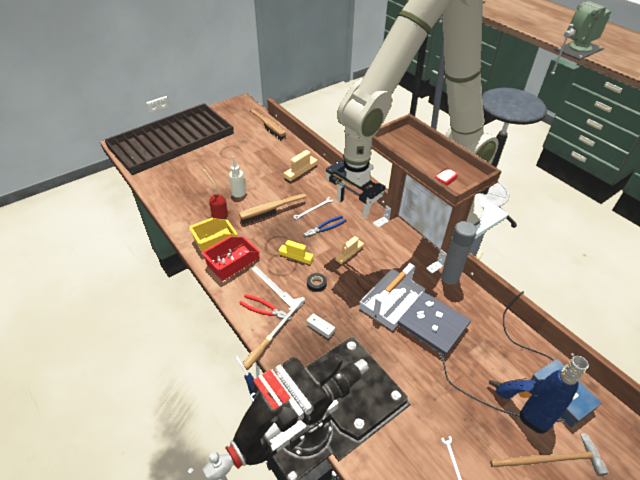

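The forearm clears the shelf by about 0.2 m here, and I expect about 4 cm at grasp height. Next I'll measure the scraper with the wrist camera and check the grey cylinder standing by the shelf.

```bash
cat >> h.py <<'E'
def wcloud(s,m,st):
    v,u=np.nonzero(m&(s["range_z"]>0)); z=s["range_z"][v,u]
    a=(u-s["cx"])/s["fx"]; b=(v-s["cy"])/s["fy"]; t=np.hypot(a,b)+1e-9; k=np.tan(t)/t*z
    c=np.c_[a*k,b*k,z,np.ones(len(z))]@s["mount"].T
    return c[:,:3]@np.array(st["tcp_rot"]).T+st["eef_pos"]
def rect(c):
    r=cv2.minAreaRect((c[:,:2]*1000).astype(np.float32)); p=cv2.boxPoints(r)
    e=p[[1,2]]-p[[0,1]]; e=e[np.argmax(np.hypot(*e.T))]; return np.round(r[0],1),np.round(r[1],1),np.round(np.degrees(np.arctan2(e[1],e[0])),1)
E
python3 - <<'E'
from h import *
np.set_printoptions(precision=4,suppress=True)
s=vision.snapshot("scene"); v,u=np.mgrid[222:285,440:480]; P=world(s,np.c_[u.ravel(),v.ravel()])
f=s["frame"][222:285,440:480].reshape(-1,3).astype(int); g=(np.ptp(f,axis=1)<18)&(f.max(1)<150)&(P[:,0]<.7)
q=P[g]; print("cyl",g.sum(),np.percentile(q,[3,50,97],axis=0))
st=robot.get_state(); w=vision.snapshot("wrist"); print(w["mount"])
for d in vision.silhouettes("scraper",w):
    for lo,hi in ((.018,.03),(.055,.075)):
        c=wcloud(w,d["pixels"],st); c=c[(c[:,2]>lo)&(c[:,2]<hi)]
        if len(c)>15: print(d["conf"],d["pixel"],lo,len(c),np.median(c,0),*rect(c))
E
```

```text
cyl 1243 [[-0.0711  0.1176 -0.183 ]
 [ 0.3014  0.2555  0.1147]
 [ 0.3125  0.2779  0.2352]]
[[-0.0005 -0.9662 -0.2576  0.0717]
 [ 1.     -0.0008  0.0009  0.0007]
 [-0.0011 -0.2576  0.9662 -0.1657]
 [ 0.      0.      0.      1.    ]]
0.96 [440.1, 73.9] 0.018 1372 [ 0.6314 -0.1108  0.0236] [ 649.2 -142. ] [ 30.3 119.5] -59.0
0.96 [440.1, 73.9] 0.055 1516 [ 0.6474 -0.1392  0.0633] [ 649.5 -142.1] [20.8 70.2] -59.2
0.89 [320.8, 203.9] 0.018 1756 [ 0.5176 -0.0399  0.0233] [489.7 -40.8] [119.6  29.5] 8.9
0.89 [320.8, 203.9] 0.055 1669 [ 0.4917 -0.0402  0.0633] [490.4 -40.1] [69.1 19.2] 8.9
```

In the tool's units: 188 mm / 600 = 0.3133, 180 mm / 600 = 0.3.

Call:
{"fn": "arm_command", "kwargs": {"deltas": [[93,0.0025,-0.0033,0.05,0],[93,0.0025,-0.0033,0.1,0],[93,0.0025,-0.0033,0.15,0],[93,0.0025,-0.0033,0.2,0],[93,0.0025,-0.0033,0.2417,0],[93,0.0025,-0.0033,0.275,0],[93,0.0025,-0.0033,0.3,0],[93,0.0025,-0.0033,0.3133,0],[93,0.0025,-0.0033,0.3133,0],[93,0.0025,-0.0033,0.3133,0],[20,0.0025,-0.0033,0.3133,0],[15,0.0025,-0.0033,0.3133,0],[15,0.0025,-0.0033,0.3133,0],[15,0.0025,-0.0033,0.3133,0],[15,0.0025,-0.0033,0.3133,0],[15,0.0025,-0.0033,0.3133,0],[15,0.0025,-0.0033,0.3133,0],[15,0.0025,-0.0033,0.3133,0]]}}

```text
time_s: 4.82
eef_pos: [0.4904, -0.0399, 0.0306]
tcp_rot: [[0.988, 0.154, 0.0], [0.154, -0.988, 0.0], [0.0, -0.0, -1.0]]
ft_force: [0.2, 0.5, 0.0]
grip_width: 0.476
finger_force: 0.0
```

Call:
{"fn": "arm_command", "kwargs": {"deltas": [[5,0,0,0,0],[5,0,0,0,0],[5,0,0,0,0],[5,0,0,0,0],[5,0,0,0,0],[5,0,0,0,0],[5,0,0,0,0],[5,0,0,0,0],[5,0,0,0,0],[5,0,0,0,0]]}}

```text
time_s: 5.65
eef_pos: [0.4903, -0.04, 0.0306]
tcp_rot: [[0.988, 0.154, -0.0], [0.154, -0.988, -0.0], [-0.0, 0.0, -1.0]]
ft_force: [0.3, -0.4, -1.5]
grip_width: 0.214
finger_force: 30.0
```

In the tool's units: -447 mm / 600 = -0.745, -435 mm / 600 = -0.725, -0.06 rad / 1.5708 = -0.0382.

Call:
{"fn": "arm_command", "kwargs": {"deltas": [[5,0,0,-0.025,0],[5,0,0,-0.075,0],[5,0,0,-0.1333,0],[5,0,0,-0.2,0],[5,0,0,-0.25,0],[5,0,0,-0.2833,0],[5,0.0083,-0.0333,-0.2833,0],[5,0.02,-0.0833,-0.2833,-0.0064],[5,0.0333,-0.15,-0.2833,-0.0127],[5,0.045,-0.2167,-0.2833,-0.0191],[5,0.0567,-0.2833,-0.2833,-0.0255],[5,0.07,-0.35,-0.2833,-0.0318],[5,0.0817,-0.4167,-0.2833,-0.0382],[5,0.085,-0.4833,-0.2833,-0.0458],[5,0.08,-0.55,-0.2833,-0.0458],[5,0.075,-0.6167,-0.2833,-0.0458],[5,0.07,-0.675,-0.2833,-0.0458],[5,0.0667,-0.725,-0.2833,-0.0458],[5,0.0667,-0.745,-0.2833,-0.0458],[5,0.0667,-0.745,-0.2833,-0.0458]]}}

```text
time_s: 7.32
eef_pos: [0.4591, 0.4115, 0.2002]
tcp_rot: [[0.973, 0.23, -0.001], [0.23, -0.973, 0.001], [-0.001, -0.001, -1.0]]
ft_force: [-0.5, -0.0, -2.0]
grip_width: 0.213
finger_force: 30.0
```

Run:
```python
from h import *
np.set_printoptions(precision=4,suppress=True)
st=robot.get_state(); print(st["eef_pos"],st["ft_force"],st["grip_width"]); w=vision.snapshot("wrist"); save(w,"w1.png")
def own(c):
    a=np.radians(13); R=np.array([[np.cos(a),np.sin(a)],[-np.sin(a),np.cos(a)]]); return ((c[:,:2]-[.4745,.350])@R.T)*1000
for l in("plate","tray","scraper","chip_a"):
  for d in vision.silhouettes(l,w):
    c=wcloud(w,d["pixels"],st); 
    if len(c)<15: continue
    o=own(c); print(l,round(d["conf"],2),d["pixel"],len(c),"z",np.percentile(c[:,2],[2,50,98]),"own",o.min(0),o.max(0),np.median(o,0))
    if l=="plate": c=c[(c[:,2]>.035)&(c[:,2]<.044)]; print(*rect(c))
    if l=="tray":
        k=c[(c[:,2]>.1)&(c[:,2]<.115)]; print(*rect(k)); k=c[(c[:,2]>.03)&(c[:,2]<.04)]; print(*rect(k))
```

```text
[0.4591 0.4115 0.2002] [-0.5211 -0.031  -2.0259] 0.21319039670265683
plate 0.69 [411.8, 205.9] 18777 z [0.0381 0.0397 0.0413] own [-92.6216 -87.0446] [76.6405 89.3835] [ 15.2534 -17.0203]
[474.3 350.8] [150.7 169.4] -76.8
tray 0.67 [533.2, 213.7] 19150 z [0.0003 0.0024 0.108 ] own [-137.9996 -251.1413] [101.9782  26.8616] [   3.4314 -148.2852]
[513.7 204.5] [174.9  22.5] 12.8
[508.1 206.1] [183.9 132.7] 10.9
scraper 0.69 [324.5, 246.6] 10377 z [0.1903 0.23   0.2341] own [-206.024    34.1325] [58.2572 77.8277] [28.3126 62.5191]
chip_a 0.88 [434.9, 258.7] 311 z [0.0395 0.0452 0.0537] own [-48.8436 -54.5959] [-30.0696 -32.3465] [-37.7551 -41.2716]
chip_a 0.79 [377.1, 185.1] 267 z [0.0411 0.0525 0.0539] own [21.4787 11.2859] [38.4014 24.7068] [31.2367 18.0711]
chip_a 0.75 [433.6, 203.5] 435 z [0.0393 0.0451 0.0526] own [  2.0507 -51.0031] [ 27.8891 -29.1911] [ 15.972  -40.3656]
```

View pics/w1.png

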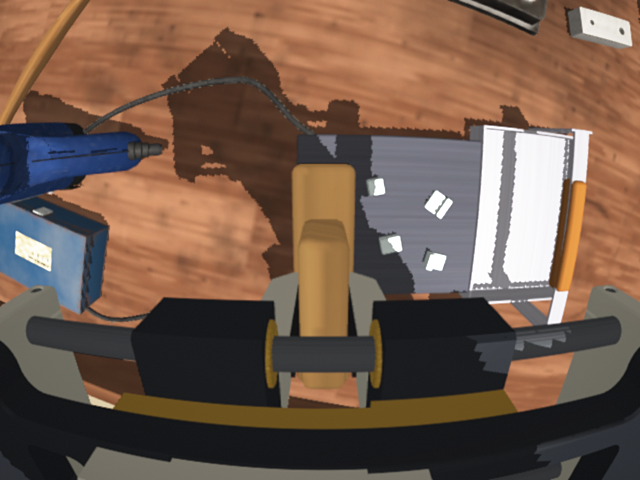

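The picture shows the scraper at (322,260) over the rear of the plate, the four chips at (376,187), (438,204), (391,244) and (435,261), and the tray at (530,215). All chips are ahead of the scraper and within its width. I'll lower it now.

In the tool's units: 129 mm / 600 = 0.215, 128 mm / 600 = 0.2133.

Call:
{"fn": "arm_command", "kwargs": {"deltas": [[5,0,0,0.0417,0],[5,0,0,0.1,0],[5,0,0,0.15,0],[5,0,0,0.1833,0],[5,0,0,0.2,0],[5,0,0,0.2083,0],[5,0,0,0.2117,0],[5,0,0,0.2133,0],[5,0,0,0.215,0],[5,0,0,0.215,0],[5,0,0,0.215,0]]}}

```text
time_s: 8.48
eef_pos: [0.4613, 0.4083, 0.0725]
tcp_rot: [[0.974, 0.225, 0.001], [0.225, -0.974, 0.001], [0.001, -0.001, -1.0]]
ft_force: [-0.1, -0.2, -1.6]
grip_width: 0.212
finger_force: 30.0
```

In the tool's units: 1.7 mm / 600 = 0.0028, 1.3 mm / 600 = 0.0022.

Call:
{"fn": "arm_command", "kwargs": {"deltas": [[5,0,0,0.0012,0],[5,0,0,0.0022,0],[5,0,0,0.0028,0],[5,0,0,0.0028,0],[5,0,0,0.0028,0]]}}

```text
time_s: 8.9
eef_pos: [0.4611, 0.4081, 0.0706]
tcp_rot: [[0.974, 0.225, 0.0], [0.225, -0.974, 0.0], [0.001, -0.0, -1.0]]
ft_force: [-1.4, -0.3, 4.9]
grip_width: 0.212
finger_force: 30.0
```

Call:
{"fn": "arm_command", "kwargs": {"deltas": [[5,0,0.0067,-0.0005,0],[5,0,0.02,-0.0005,0],[5,0,0.035,-0.0005,0],[5,0,0.05,-0.0005,0],[5,0,0.065,-0.0005,0],[5,0,0.08,-0.0005,0],[5,0,0.095,-0.0005,0],[5,0,0.11,-0.0005,0],[5,0,0.125,-0.0005,0],[5,0,0.1383,-0.0005,0],[5,0,0.15,-0.0005,0],[5,0,0.1617,-0.0005,0],[5,0,0.1733,-0.0005,0],[5,0,0.185,-0.0005,0],[5,0,0.1967,-0.0005,0],[5,0,0.2083,-0.0005,0]]}}

```text
time_s: 10.23
eef_pos: [0.4893, 0.286, 0.0705]
tcp_rot: [[0.974, 0.225, 0.001], [0.225, -0.974, 0.001], [0.001, -0.001, -1.0]]
ft_force: [-0.6, 5.5, 5.5]
grip_width: 0.214
finger_force: 30.0
```

In the tool's units: 33 mm / 600 = 0.055, 29 mm / 600 = 0.0483.

Call:
{"fn": "arm_command", "kwargs": {"deltas": [[5,0,0.01,0,0],[5,0,0.02,0,0],[5,0,0.03,0,0],[5,0,0.04,0,0],[5,0,0.0483,0,0],[5,0,0.055,0,0],[5,0,0.055,0,0],[5,0,0.055,0,0]]}}

```text
time_s: 10.9
eef_pos: [0.4961, 0.2522, 0.0697]
tcp_rot: [[0.975, 0.223, -0.001], [0.223, -0.975, -0.002], [-0.002, 0.001, -1.0]]
ft_force: [0.2, -0.3, -2.0]
grip_width: 0.213
finger_force: 30.0
```

Run:
```python
from h import *
np.set_printoptions(precision=4,suppress=True)
st=robot.get_state(); w=vision.snapshot("wrist"); save(w,"w2.png")
```

```text
(no output)
```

View pics/w2.png

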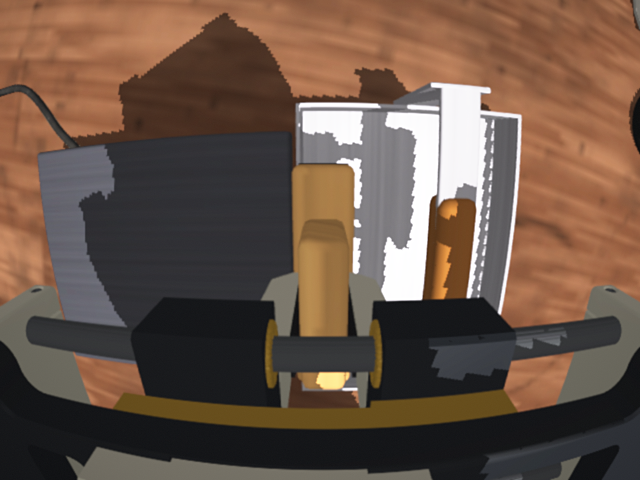

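The plate looks clear, and the chips should be in the tray, hidden under the scraper. I'll lift and look again.

In the tool's units: -150 mm / 600 = -0.25, -145 mm / 600 = -0.2417.

Call:
{"fn": "arm_command", "kwargs": {"deltas": [[5,0,0,-0.0167,0],[5,0,0,-0.0583,0],[5,0,0,-0.1083,0],[5,0,0,-0.1667,0],[5,0,0,-0.2167,0],[5,0,0,-0.2417,0],[5,0,0,-0.25,0],[5,0,0,-0.25,0]]}}

```text
time_s: 11.62
eef_pos: [0.4967, 0.2542, 0.2217]
tcp_rot: [[0.974, 0.225, 0.002], [0.225, -0.974, 0.001], [0.002, -0.001, -1.0]]
ft_force: [0.7, -0.3, -2.4]
grip_width: 0.216
finger_force: 30.0
```

Run:
```python
from h import *
np.set_printoptions(precision=4,suppress=True)
st=robot.get_state(); print(st["eef_pos"],st["tcp_rot"]); w=vision.snapshot("wrist"); t=vision.snapshot("top"); s=vision.snapshot("scene")
a=w["frame"][60:400,180:600,::-1]
b=cv2.resize(s["frame"][255:360,350:480,::-1],None,fx=3,fy=3,interpolation=cv2.INTER_CUBIC)
H=max(a.shape[0],b.shape[0]); c=np.zeros((H,a.shape[1]+b.shape[1],3),np.uint8); c[:a.shape[0],:a.shape[1]]=a; c[:b.shape[0],a.shape[1]:]=b
c=c[:600,:800]; cv2.imwrite("pics/c3.png",c)
for n,S in (("w",w),("s",s),("t",t)):
  for l in ("chip_a","chip_c","tray"):
    for d in vision.silhouettes(l,S):
        q=wcloud(S,d["pixels"],st) if n=="w" else cloud(S,d["pixels"])
        if len(q): print(n,l,round(d["conf"],2),d["pixel"],len(q),np.median(q,0))
        if l=="tray":
            k=q[(q[:,2]>.1)&(q[:,2]<.115)]
            if len(k)>9: print(*rect(k),np.median(k[:,2]))
```

```text
[0.4967 0.2542 0.2217] [[ 0.9744  0.225   0.0021]
 [ 0.225  -0.9744  0.0011]
 [ 0.0023 -0.0006 -1.    ]]
w tray 0.7 [395.5, 189.8] 16842 [0.5359 0.1972 0.0025]
[524.8 208. ] [152.4  23.5] 11.8 0.10627523465422598
s chip_a 0.43 [264.7, 209.3] 676 [ 0.6311 -0.3816  0.0369]
s chip_a 0.31 [393.6, 295.7] 2026 [0.5237 0.2093 0.005 ]
s chip_c 0.43 [264.7, 209.3] 676 [ 0.6311 -0.3816  0.0369]
s chip_c 0.31 [393.6, 295.7] 2026 [0.5237 0.2093 0.005 ]
s tray 0.69 [391.2, 296.4] 2076 [0.5206 0.2092 0.0053]
[522.6 207.1] [160.   21.3] 11.7 0.10529941197882198
t tray 0.73 [256.6, 269.4] 1930 [0.5087 0.1787 0.0031]
[470.5 192.3] [100.9  17.4] 12.5 0.1056034238530672
t tray 0.28 [322.2, 204.9] 283 [ 0.6599 -0.0048  0.0175]
```

View pics/c3.png

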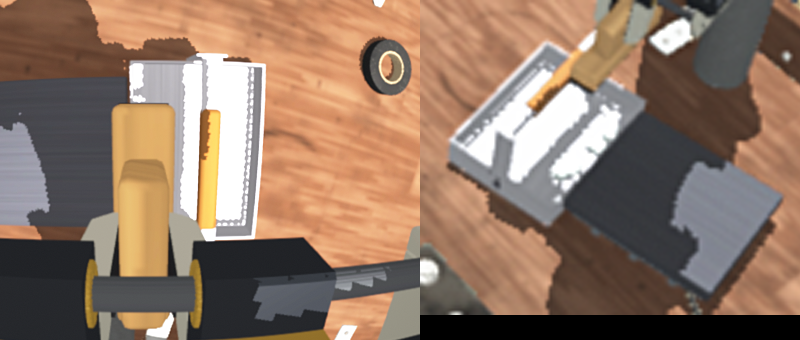

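The plate is empty. The chips don't stand out against the glare of the tray floor, so I'll verify them by depth once the arm is clear. Now I'll return the scraper to its original free spot.

In the tool's units: 286 mm / 600 = 0.4767, 188 mm / 600 = 0.3133, 0.072 rad / 1.5708 = 0.0458.

Call:
{"fn": "arm_command", "kwargs": {"deltas": [[5,-0.005,0.025,0,0],[5,-0.0167,0.0667,0,0.0064],[5,-0.0317,0.125,0,0.0127],[5,-0.0467,0.1833,0,0.0191],[5,-0.0617,0.2417,0,0.0255],[5,-0.0767,0.3,0,0.0318],[5,-0.0917,0.3583,0,0.0382],[5,-0.1067,0.4167,0,0.0446],[5,-0.1183,0.4617,0,0.0458],[5,-0.1217,0.4767,0,0.0458],[5,-0.1217,0.4767,0.0333,0.0458],[5,-0.1217,0.4767,0.0917,0.0458],[5,-0.1217,0.4767,0.15,0.0458],[5,-0.1217,0.4767,0.2083,0.0458],[5,-0.1217,0.4767,0.2583,0.0458],[5,-0.1217,0.4767,0.2917,0.0458],[5,-0.1217,0.4767,0.3083,0.0458],[5,-0.1217,0.4767,0.3133,0.0458],[5,-0.1217,0.4767,0.3133,0.0458],[5,-0.1217,0.4767,0.3133,0.0458]]}}

```text
time_s: 13.88
eef_pos: [0.4902, -0.0412, 0.0331]
tcp_rot: [[0.988, 0.154, 0.001], [0.154, -0.988, -0.0], [0.001, 0.0, -1.0]]
ft_force: [-0.1, -0.1, -2.2]
grip_width: 0.212
finger_force: 30.0
```

In the tool's units: 2.6 mm / 600 = 0.0043, 2.2 mm / 600 = 0.0037.

Call:
{"fn": "arm_command", "kwargs": {"deltas": [[5,0,0,0.0013,0],[5,0,0,0.0025,0],[5,0,0,0.0037,0],[5,0,0,0.0043,0],[5,0,0,0.0043,0],[5,0,0,0.0043,0]]}}

```text
time_s: 14.38
eef_pos: [0.4902, -0.0412, 0.0305]
tcp_rot: [[0.988, 0.154, 0.002], [0.154, -0.988, -0.0], [0.002, 0.0, -1.0]]
ft_force: [-0.3, -0.7, 9.0]
grip_width: 0.211
finger_force: 30.0
```

In firm contact with the bench. I'll release, wait for the fingers to open, and retract.

In the tool's units: -200 mm / 600 = -0.3333, -190 mm / 600 = -0.3167.

Call:
{"fn": "arm_command", "kwargs": {"deltas": [[93,0,0,-0.0013,0],[93,0,0,-0.0013,0],[93,0,0,-0.0013,0],[93,0,0,-0.0013,0],[93,0,0,-0.0013,0],[93,0,0,-0.0013,0],[93,0,0,-0.0013,0],[93,0,0,-0.0013,0],[93,0,0,-0.0167,0],[93,0,0,-0.05,0],[93,0,0,-0.1,0],[93,0,0,-0.1583,0],[93,0,0,-0.2167,0],[93,0,0,-0.275,0],[93,0,0,-0.3167,0],[93,0,0,-0.3333,0],[93,0,0,-0.3333,0]]}}

```text
time_s: 15.8
eef_pos: [0.4906, -0.0413, 0.2324]
tcp_rot: [[0.988, 0.154, 0.005], [0.154, -0.988, -0.0], [0.005, 0.001, -1.0]]
ft_force: [0.3, -0.4, -0.7]
grip_width: 0.996
finger_force: 0.0
```

Run:
```python
from h import *
np.set_printoptions(precision=4,suppress=True)
st=robot.get_state(); print(st["eef_pos"],st["tcp_rot"],st["grip_width"]); w=vision.snapshot("wrist"); t=vision.snapshot("top")
for d in vision.silhouettes("scraper",w):
    c=wcloud(w,d["pixels"],st); k=c[c[:,2]>.055]
    if len(k)>15: print("scraper",d["pixel"],*rect(k),np.median(k[:,2]))
a=np.radians(13); R=np.array([[np.cos(a),np.sin(a)],[-np.sin(a),np.cos(a)]]) 
for n,S in (("w",w),("t",t)):
  for d in vision.silhouettes("tray",S)[:1]:
    q=wcloud(S,d["pixels"],st) if n=="w" else cloud(S,d["pixels"])
    for lo,hi in ((.1,.115),(.03,.04)):
      k=q[(q[:,2]>lo)&(q[:,2]<hi)]
      if len(k)>9: print(n,"tray",lo,len(k),*rect(k),np.median(k[:,2]))
  q=wcloud(S,S["range_z"]>0,st) if n=="w" else cloud(S,S["range_z"]>0)
  o=(q[:,:2]-[.509,.201])@R.T
  m=(abs(o[:,0])<.084)&(abs(o[:,1])<.059)&(q[:,2]>.008)&(q[:,2]<.03)
  img=np.zeros((130,180),np.uint8); ij=((o[m]+[.09,.065])*1000).astype(int); img[ij[:,1],ij[:,0]]=1
  img=cv2.morphologyEx(img,cv2.MORPH_CLOSE,np.ones((5,5)))
  N,lab,s2,ce=cv2.connectedComponentsWithStats(img)
  for i in range(1,N):
    if s2[i,4]>20: print(n,"blob",s2[i],ce[i]-[90,65])
  # plate: anything above
  o=(q[:,:2]-[.4745,.350])@R.T; m=(abs(o[:,0])<.07)&(abs(o[:,1])<.08)&(q[:,2]>.046)&(q[:,2]<.06); print(n,"on plate",m.sum())
c=cv2.resize(t["frame"][210:330,140:310,::-1],None,fx=3,fy=3,interpolation=cv2.INTER_CUBIC); cv2.imwrite("pics/c4.png",c)
```

```text
[ 0.4906 -0.0413  0.2324] [[ 0.9881  0.1539  0.0049]
 [ 0.1539 -0.9881 -0.0002]
 [ 0.0048  0.0009 -1.    ]] 0.9964261809475321
scraper [437.4, 79.4] [ 649.1 -141.8] [20.6 69.8] -59.0 0.06339969258306927
scraper [321.6, 206.6] [490.  -42.2] [70.3 20. ] 8.5 0.0632264097899776
w tray 0.1 2752 [509.2 201.6] [185.2  24.9] 12.9 0.10421437401622448
w tray 0.03 1196 [508.6 203.2] [184.9 135. ] 12.7 0.034684886935953604
w blob [ 96  97  31  21 484] [20.1095 40.7583]
w blob [ 58 104  16  15 174] [-24.1322  45.8678]
w blob [ 47 111   6   7  24] [-40.    47.75]
w on plate 0
t tray 0.1 387 [510.6 199.3] [181.5  21.7] 13.9 0.10589624323892033
t tray 0.03 146 [508.8 200.6] [182.4 131.2] 12.8 0.03465461825802918
t blob [ 93  97  33  25 326] [16.9141 41.5061]
t blob [ 56 104  15  18 171] [-27.4327  47.1345]
t blob [ 31 110  20  14  98] [-47.0612  54.2245]
t on plate 154
```

View pics/c4.png

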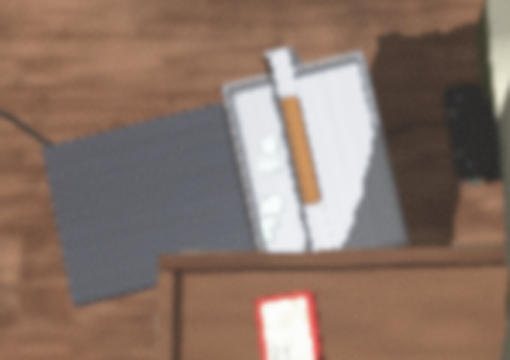

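Depth shows all four chips in the tray, as a pair plus two singles at its +y side, and the plate is clear. The scraper stands upright and the tray hasn't moved, at (0.509, 0.201) and yaw 12.9°. Next I'll grasp the handle.

In the tool's units: -236 mm / 600 = -0.3933, 153 mm / 600 = 0.255, -0.071 rad / 1.5708 = -0.0452.

Call:
{"fn": "arm_command", "kwargs": {"deltas": [[93,0.0067,-0.025,0,-0.0064],[93,0.0183,-0.075,0,-0.0127],[93,0.0317,-0.1333,0,-0.0191],[93,0.045,-0.1917,0,-0.0255],[93,0.06,-0.2583,0,-0.0318],[93,0.075,-0.325,0,-0.0382],[93,0.0883,-0.375,0,-0.0452],[93,0.0917,-0.3933,0,-0.0452],[93,0.0917,-0.3933,0,-0.0452],[93,0.0917,-0.3933,0,-0.0452],[93,0.0917,-0.3933,0.0333,-0.0452],[93,0.0917,-0.3933,0.0833,-0.0452],[93,0.0917,-0.3933,0.1333,-0.0452],[93,0.0917,-0.3933,0.1833,-0.0452],[93,0.0917,-0.3933,0.225,-0.0452],[93,0.0917,-0.3933,0.2467,-0.0452],[93,0.0917,-0.3933,0.255,-0.0452],[93,0.0917,-0.3933,0.255,-0.0452],[93,0.0917,-0.3933,0.255,-0.0452]]}}

```text
time_s: 17.63
eef_pos: [0.5079, 0.1992, 0.077]
tcp_rot: [[0.975, 0.222, -0.0], [0.222, -0.975, -0.001], [-0.0, 0.001, -1.0]]
ft_force: [0.3, 0.7, -0.8]
grip_width: 1.0
finger_force: 0.0
```

Run:
```python
from h import *
np.set_printoptions(precision=4,suppress=True)
st=robot.get_state(); print(st["eef_pos"],st["tcp_rot"][1]); w=vision.snapshot("wrist")
for d in vision.silhouettes("tray_grip",w)[:1]:
    c=wcloud(w,d["pixels"],st)
    for lo,hi in ((.1,.115),(.085,.115)):
        k=c[(c[:,2]>lo)&(c[:,2]<hi)]
        if len(k)>15: print(d["conf"],d["pixel"],*rect(k),np.median(k[:,2]),np.median((k-st["eef_pos"])@st["tcp_rot"],0))
```

```text
[0.5079 0.1992 0.077 ] [ 0.2223 -0.975  -0.0006]
0.6 [320.2, 214.0] [524.6 222.5] [146.5  51.8] 11.4 0.10572086963368374 [ 0.0428 -0.0028 -0.0288]
0.6 [320.2, 214.0] [524.6 222.6] [146.5  52.1] 11.3 0.10563796954025795 [ 0.0431 -0.0028 -0.0287]
```

In the tool's units: -2 mm / 600 = -0.0033, -1.5 mm / 600 = -0.0025.

Call:
{"fn": "arm_command", "kwargs": {"deltas": [[93,0,-0.0033,-0.0025,0],[93,0,-0.0033,-0.0025,0],[5,0,-0.0033,-0.0025,0],[5,0,-0.0033,-0.0025,0],[5,0,-0.0033,-0.0025,0],[5,0,-0.0033,-0.0025,0],[5,0,-0.0033,-0.0025,0],[5,0,-0.0033,-0.0025,0],[5,0,-0.0033,-0.0025,0],[5,0,-0.0033,-0.0025,0],[5,0,-0.0033,-0.0025,0],[5,0,-0.0033,-0.0025,0],[5,0,-0.0033,-0.0025,0],[5,0,-0.0033,-0.0025,0],[5,0,-0.0033,-0.0025,0],[5,0,-0.0033,-0.0025,0],[5,0,-0.0033,-0.0025,0],[5,0,-0.0033,-0.0025,0],[5,0,-0.0033,-0.0025,0],[5,0,-0.0033,-0.0025,0]]}}

```text
time_s: 19.4
eef_pos: [0.5071, 0.2027, 0.0781]
tcp_rot: [[0.975, 0.224, -0.0], [0.224, -0.975, 0.0], [-0.0, -0.0, -1.0]]
ft_force: [-1.0, 2.2, -2.3]
grip_width: 0.168
finger_force: 30.0
```

In the tool's units: -152 mm / 600 = -0.2533, -151 mm / 600 = -0.2517.

Call:
{"fn": "arm_command", "kwargs": {"deltas": [[5,0,0,-0.0033,0],[5,0,0,-0.01,0],[5,0,0,-0.02,0],[5,0,0,-0.0333,0],[5,0,0,-0.0483,0],[5,0,0,-0.065,0],[5,0,0,-0.0817,0],[5,0,0,-0.0983,0],[5,0,0,-0.115,0],[5,0,0,-0.1317,0],[5,0,0,-0.1483,0],[5,0,0,-0.165,0],[5,0,0,-0.1817,0],[5,0,0,-0.1983,0],[5,0,0,-0.2133,0],[5,0,0,-0.2267,0],[5,0,0,-0.2383,0],[5,0,0,-0.2467,0],[5,0,0,-0.2517,0],[5,0,0,-0.2533,0]]}}

```text
time_s: 21.07
eef_pos: [0.5073, 0.2025, 0.2305]
tcp_rot: [[0.975, 0.224, 0.0], [0.224, -0.975, 0.0], [0.0, -0.0, -1.0]]
ft_force: [0.7, -0.2, -4.4]
grip_width: 0.17
finger_force: 30.0
```

Call:
{"fn": "arm_command", "kwargs": {"deltas": [[5,0,0,0,0],[5,0,0,0,0],[5,0,0,0,0],[5,0,0,0,0],[5,0,0,0,0],[5,0,0,0,0],[5,0,0,0,0],[5,0,0,0,0],[5,0,0,0,0],[5,0,0,0,0]]}}

```text
time_s: 21.9
eef_pos: [0.5072, 0.2024, 0.2301]
tcp_rot: [[0.975, 0.224, -0.0], [0.224, -0.975, -0.0], [-0.0, 0.0, -1.0]]
ft_force: [-0.6, -0.3, -4.7]
grip_width: 0.167
finger_force: 30.0
```

Run:
```python
from h import *
np.set_printoptions(precision=4,suppress=True)
st=robot.get_state(); print(st["eef_pos"],st["ft_force"],st["moment"])
w=vision.snapshot("wrist"); t=vision.snapshot("top"); s=vision.snapshot("scene")
a=np.radians(13); R=np.array([[np.cos(a),np.sin(a)],[-np.sin(a),np.cos(a)]]) 
for n,S in (("w",w),("t",t),("s",s)):
  q=wcloud(S,S["range_z"]>0,st) if n=="w" else cloud(S,S["range_z"]>0)
  o=(q[:,:2]-[.508,.2015])@R.T
  m=(abs(o[:,0])<.080)&(abs(o[:,1])<.055)&(q[:,2]>.135)&(q[:,2]<.165)
  A=np.c_[o[m],np.ones(m.sum())]; z=q[m,2]
  for _ in range(4):
    k=np.linalg.lstsq(A,z,rcond=None)[0]; r=z-A@k; g=abs(r)<.004; A,z=A[g],z[g]
  print(n,"floor plane slope deg x,y",np.degrees(k[:2]),"z0",k[2],len(z))
  h=np.c_[o,np.ones(len(o))]@k; d=q[:,2]-h
  m=(abs(o[:,0])<.082)&(abs(o[:,1])<.058)&(d>.006)&(d<.025)
  img=np.zeros((130,180),np.uint8); ij=((o[m]+[.09,.065])*1000).astype(int); img[ij[:,1],ij[:,0]]=1
  img=cv2.morphologyEx(img,cv2.MORPH_CLOSE,np.ones((5,5))); N,lab,s2,ce=cv2.connectedComponentsWithStats(img)
  for i in range(1,N):
    if s2[i,4]>20: print(" blob",s2[i],ce[i]-[90,65])
c=cv2.resize(s["frame"][230:350,340:490,::-1],None,fx=3,fy=3,interpolation=cv2.INTER_CUBIC)
e=cv2.resize(t["frame"][210:330,165:280,::-1],None,fx=3,fy=3,interpolation=cv2.INTER_CUBIC)
cv2.imwrite("pics/c5.png",np.hstack([c,e]))
```

```text
[0.5072 0.2024 0.2301] [-0.6201 -0.266  -4.6566] [-0.0349 -0.0402 -0.0495]
w floor plane slope deg x,y [-0.0339 -0.0277] z0 0.15371754114824526 17653
 blob [ 96  97  33  20 534] [21.0861 40.4757]
 blob [ 60 104  15  19 260] [-23.3846  48.1808]
t floor plane slope deg x,y [ 0.4516 -1.9015] z0 0.1528824631853788 200
s floor plane slope deg x,y [0.0964 0.5455] z0 0.15380437338144323 797
 blob [ 99  98  31  20 209] [23.4402 42.0096]
 blob [ 60 107  13  12  91] [-24.033   48.3187]
```

View pics/c5.png

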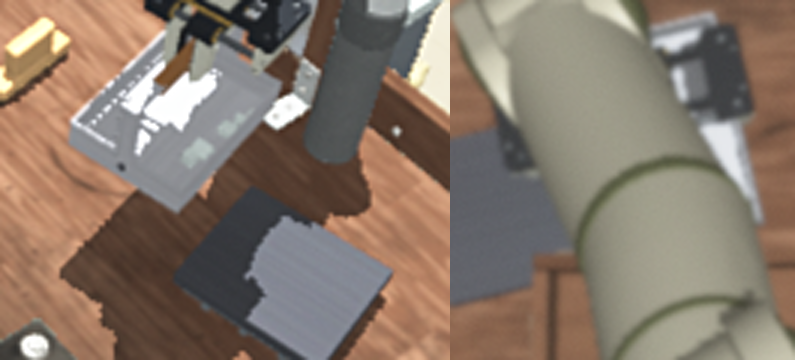

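The tray is level to within 0.1° and about 152 mm up, with the chips in it: a pair and one single are measured, and the fourth is hidden behind the finger. Nothing is left on the plate or below. Now the steady hold.

Call:
{"fn": "arm_command", "kwargs": {"deltas": [[5,0,0,0,0],[5,0,0,0,0],[5,0,0,0,0],[5,0,0,0,0],[5,0,0,0,0],[5,0,0,0,0],[5,0,0,0,0],[5,0,0,0,0],[5,0,0,0,0],[5,0,0,0,0],[5,0,0,0,0],[5,0,0,0,0],[5,0,0,0,0],[5,0,0,0,0],[5,0,0,0,0],[5,0,0,0,0],[5,0,0,0,0],[5,0,0,0,0],[5,0,0,0,0],[5,0,0,0,0]]}}

```text
time_s: 23.72
eef_pos: [0.5072, 0.2025, 0.2301]
tcp_rot: [[0.975, 0.224, -0.0], [0.224, -0.975, 0.0], [0.0, -0.0, -1.0]]
ft_force: [-0.4, -0.5, -6.2]
grip_width: 0.171
finger_force: 30.0
```

Call:
{"fn": "arm_command", "kwargs": {"deltas": [[5,0,0,0,0],[5,0,0,0,0],[5,0,0,0,0],[5,0,0,0,0],[5,0,0,0,0],[5,0,0,0,0],[5,0,0,0,0],[5,0,0,0,0],[5,0,0,0,0],[5,0,0,0,0],[5,0,0,0,0],[5,0,0,0,0],[5,0,0,0,0],[5,0,0,0,0],[5,0,0,0,0],[5,0,0,0,0],[5,0,0,0,0],[5,0,0,0,0],[5,0,0,0,0],[5,0,0,0,0]]}}

```text
time_s: 25.38
eef_pos: [0.5071, 0.2025, 0.2301]
tcp_rot: [[0.975, 0.224, -0.0], [0.224, -0.975, -0.0], [-0.0, 0.0, -1.0]]
ft_force: [-0.4, 0.3, -5.8]
grip_width: 0.175
finger_force: 30.0
```

```bash
python3 -c "
from rig import robot
s=robot.get_state(); print(s['time_s'],s['eef_pos'],s['ft_force'],s['finger_force'])
print(robot.hand_in())"
```

```text
25.3833 [0.5071359  0.20246492 0.23010213] [-0.41453019  0.29333145 -5.8071683 ] 29.998513162136078
the job is handed in; nothing more can be done
None
```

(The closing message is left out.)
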